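Stack an empty stack-nest tote on a full one

ROBOT

A 6-joint arm with a two-finger parallel gripper is mounted at the origin on the work surface. World frame = base frame: x ahead of the robot, y to its left, z up, the work surface at z = 0. Lengths are in m, angles in degrees, forces in N, time in s.
With the tool pointing down it reaches from about 0.3 to 0.75 m from the base axis. Payload 8.5 kg.
Tool frame: the origin (TCP) lies between the finger pads; the fingertips stand 22 mm ahead of it and the grasp point (between the pads) lies 3 mm ahead of it (env.nose_length is the distance from the TCP to the fingertips, in m); z points along the fingers, x is the direction in which the jaws open and shut, and the axes are right-handed (so a half turn about z gives the same grasp; the last joint's range is limited). The gripper opens to 85 mm and grips with 20 to 120 N. Pads are 22 mm wide; open, the fingers measure 114 mm over their backs; the gripper's body (76 mm by 85 mm) begins 54 mm behind the grasp point. The pads swing forward as they close: fully open they stand 13 mm farther back than shut.
Start: joints at [-85.904, 21.807, 74.336, -0, 83.858, -12.336], TCP at [0.156, -0.528, 0.253] pointing down, gripper open.
Joint ranges: [-178.18, 178.18], [-50.72, 133.34], [12.68, 142.11], [-81.47, 261.47], [9.98, 163.14], [-165.26, 165.26]. Speed limits (degrees/s): [136.94, 136.94, 180, 180, 180, 180].

INTERFACE

Orientations are given as a 3x3 rotation matrix whose columns are the frame's x, y, z axes.
In Python, from rig import env gives the robot as it stands.
- The arm moves only by the tool arm_command, never from a script. Its argument "steps" is a list of rows, each an object with "delta_pos": the shift along the world's x, y, z in mm, a list of three; "dr": the turn, a rotation vector about the world's x, y, z in degrees, a list of three. In form: [{"delta_pos": [dx, dy, dz], "dr": [wx, wy, wz]}, ...]. A call has 1 to 20 rows; each row shifts and turns the commanded pose from where the row before left it; what a row does not reach is not made up. A row lasts 1/10 s, in which the tool goes at most 50 mm and 8.59 degrees, less where a joint would pass 70% of its speed; a pose out of reach is approached as far as the arm can. A call with a gripper value outside its range is refused whole. "grip" is the opening, from 0 (shut) to 1 (fully open), set as the call begins (left out, the last holds). The fingers move at their own pace and stop on an object; "squeeze" is the grip in N (left out, the last holds). Time passes only in rows, so rows that do not move let the fingers close. It gives the time, the measured TCP pose, the force and the opening at its end, in the units of the state.
- env.observe(): the state, without advancing time (a new reading comes with each control period).
- env.get_image(name): name is "scene" or "top"; returns the picture (480x640x3 uint8, blue, green, red); there is no depth.
- env.get_calibration(name): a dict with "fx", "fy", "cx", "cy" (pixels), "view" (4x4, takes a point from world to camera coordinates). Camera axes: x right, y up, looking along -z (the intrinsics and any distortion apply to the point x, -y, -z); pixel columns grow to the right and rows downward; lengths in m; the calibration is good to about 2 mm. A picture is of the moment at which its call begins. get_calibration takes no time and is no camera call.
- env.close_job(): hands the job in, once; it reports no verdict.
The state is a dict: "time_s": time; "q": joint angles; "qvel": joint speeds; "joint_efforts": joint torques, N m; "position": TCP position; "tool_rot": TCP orientation; "ft_force": force on the tool from outside, world axes, zero at the start; "wrist_torque": the same for the moment, N m; "grip_width": finger opening in m.
Only numpy, scipy, OpenCV 4.12 (cv2) and the standard library are available. Lean on these libraries where they do the work, as an engineer would, in place of code of your own. Each camera call takes 0.05 s, during which the arm holds its last target. There are 200 camera calls.

TASK

Take the empty tote and stack it on the one that is full of screwdrivers: turn it end for end to the full one, so that it stands level on the full tote's saddles instead of nesting down onto the tools. Lower it gently onto the saddles before letting go, and leave the full tote and the other things on the bench where they are.

Things in the scene. Friction and masses are not known exactly. Their poses are not given: they have to be found in the camera images.
- empty_tote: The empty grey stack-nest tote, about 0.24 kg, upright on the bench. Rim 190 mm (x) by 140 mm (y), 80 mm high; underside 159 by 109 mm, walls widen upwards. Origin: centre of the underside; z up, x along its length. Set on a like tote the same way round it nests (slides deep down into it); turned end for end to it, it stacks on top. It starts at many yaws, often nearer to nesting.
- full_tote: An identical tote filled with red-handled screwdrivers to 37 mm above its underside, 1.5 kg in all, upright and loose on the bench. Origin and axes as for the empty tote. On it, below the rim, are four saddles (see full_seat) that carry a stacked tote.
- full_seat (a point): In the full tote, 66 mm above its origin: where the underside centre of a tote stacked on it comes to lie, 14 mm below the rim, with about 5 mm of play all round. Four flat saddles at this height top hollow columns on the long walls at x = -28 and +55 mm, 22 mm wide, y = 43 to 60 mm either side. A tote the same way round has notches there and sinks past them.
- empty_tote_front (a point): Middle of the lip of the front end of the empty tote, 90 mm from its origin along -x, 48 mm above its underside. The front end is known by its dip: the middle 72 mm of this end wall is only 48 mm high. The back end (+x) is full height and has a blank white card outside.
- full_tote_front (a point): The same point (lip of the dipped front end) on the full tote. Stacked, the two totes' dips are at opposite ends.
- grip_left (a point): A place to lift the empty tote: top of its rim on the +y long side, at x = +10, y = +65, z = 80 mm of the tote. The upper 32 mm of the sides is a flat upright band 10 mm thick that fingers can straddle from above and pinch; below it the inner wall stands 3 mm further in. Inside, the band is free of saddles from x = -17 to +44 mm.
- grip_right (a point): The same on the -y long side: x = +10, y = -65, z = 80 mm of the tote.
- screwdriver: Bystander: loose red-handled screwdriver, 140 mm long, handle 18 mm thick, lying on the bench between the totes. Origin under its middle.
- carton: Bystander: closed white carton, 80 by 70 mm, 45 mm high, lying on the bench beyond the totes. Origin: centre of the underside.
Not all that is in view belongs to the job. What is shaped like the full_tote but blue or yellow is not meant.

How it is judged:
By the outcome, as a careful person would: the job done as asked, in the order asked, and still so for the second after the job is handed in, with the robot touching nothing.
It also fails if it takes over 51 s, if anything falls off the work surface, if the arm or the gripper's body presses on something with over 40 N, if the wrist force passes 120 N, or if a joint passes its speed limit or range.

## Working session

There is one attempt and no reset: what is moved stays moved. The work goes in short steps, Python scripts to look and compute and a tool call to move; the robot and the scene stay as the last step left them, time stands still between calls to the robot, and variables do not carry over. Pictures are saved under pics/ and viewed, about 8 in all and at most 12, crops included, and the job is handed in when it is done.

Besides the shell and the picture viewer there is one more tool, called as name([rows], argument=value, ...), one row to a line, values as JSON. arm_command: Moves the arm, as the interface text tells. Its arguments: {"type":"object","properties":{"steps":{"type":"array"},"grip":{"type":"number"},"squeeze":{"type":"number"}},"required":["steps"]}

```bash
mkdir -p pics; ls; cat > h.py <<'E'
import numpy as np, cv2
from rig import env
def cal(n):
    c=env.get_calibration(n); V=np.array(c["view"]); return c,V
def proj(n,P):
    c,V=cal(n); p=(V@np.append(P,1))[:3]; x,y,z=p[0],-p[1],-p[2]
    return np.array([c["fx"]*x/z+c["cx"],c["fy"]*y/z+c["cy"]])
def ray(n,u,v,z):
    c,V=cal(n); R=V[:3,:3]; o=-R.T@V[:3,3]
    d=R.T@np.array([(u-c["cx"])/c["fx"],-(v-c["cy"])/c["fy"],-1])
    return o+d*(z-o[2])/d[2]
E
python3 - <<'E'
from h import *
for n in("top","scene"):
    cv2.imwrite(f"pics/{n}0.png",env.get_image(n)); c,V=cal(n); print(n,c.keys(),c["fx"],c["cx"],c["cy"],(-V[:3,:3].T@V[:3,3]).round(3)); print(V.round(3))
s=env.observe(); print(s["time_s"],s["position"],s["tool_rot"],s["grip_width"])
E
```

```text
pics
top dict_keys(['fx', 'fy', 'cx', 'cy', 'view']) 606.6547559216905 324.66446624632886 239.66314156470884 [0.327 0.017 1.187]
[[ 0.035 -0.999 -0.004  0.011]
 [ 0.977  0.033  0.213 -0.573]
 [-0.212 -0.012  0.977 -1.09 ]
 [ 0.     0.     0.     1.   ]]
scene dict_keys(['fx', 'fy', 'cx', 'cy', 'view']) 473.923948867724 316.61059551252146 245.5430753123988 [1.237 0.267 0.736]
[[-3.320e-01  9.430e-01 -1.000e-03  1.590e-01]
 [-6.260e-01 -2.190e-01  7.480e-01  2.830e-01]
 [ 7.050e-01  2.490e-01  6.640e-01 -1.428e+00]
 [ 0.000e+00  0.000e+00  0.000e+00  1.000e+00]]
0.1 [ 0.15556913 -0.52730553  0.25278268] [[ 2.82841653e-01 -9.59166615e-01 -5.52655198e-05]
 [-9.59165813e-01 -2.82841491e-01  1.27837472e-03]
 [-1.24180574e-03 -3.08568822e-04 -9.99999181e-01]] 0.08511691901255129
```

View pics/top0.png

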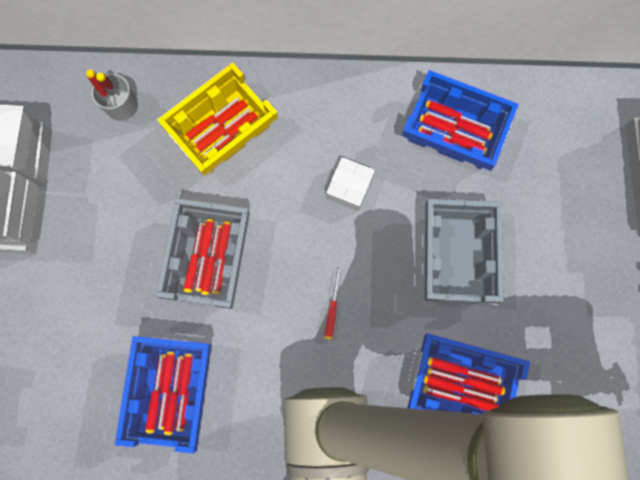

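View pics/scene0.png

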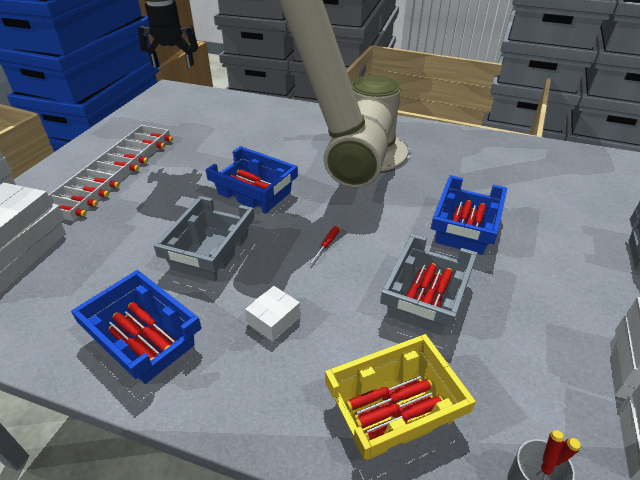

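The top view shows the grey empty tote at (463,250) and the grey full tote at (204,253). Possible mix-ups are the blue totes at (460,118), (465,375) and (163,393), and the yellow one at (218,117). All four are coloured, so they are not meant. The scene view shows white cards on the far (+x) ends of both grey totes. I'll check this in one close crop.

```bash
python3 - <<'E'
import cv2,numpy as np
t=cv2.imread("pics/top0.png")
a=cv2.resize(t[185:320,145:260],None,fx=3.4,fy=3.4,interpolation=cv2.INTER_CUBIC)
b=cv2.resize(t[185:320,405:520],None,fx=3.4,fy=3.4,interpolation=cv2.INTER_CUBIC)
cv2.imwrite("pics/crop.png",np.hstack([a,b]))
E
```

```text
(no output)
```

View pics/crop.png

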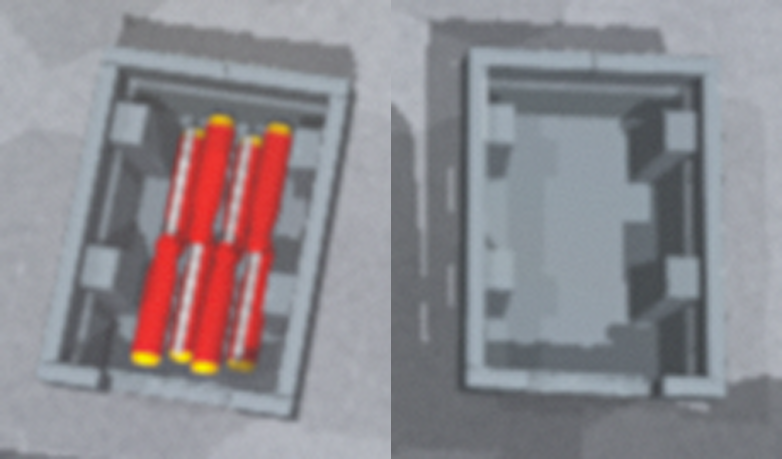

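Both grey totes have their dip (front) at the bottom of the image, nearest the robot, and the full-height card end at the top. So the empty one needs about a 180° turn. I'll measure the rim corners at z=0.08.

```bash
cat >> h.py <<'E'
def tote(n,c,z=.08):
    # corners: back-left, back-right, front-right, front-left (tote seen with +x ahead, +y left)
    W=np.array([ray(n,u,v,z) for u,v in c])[:,:2]; L=lambda i,j:np.linalg.norm(W[i]-W[j])*1e3
    d=(W[0]+W[1]-W[2]-W[3]); e=W[0]+W[3]-W[1]-W[2]
    print(n,"ctr",(W.mean(0)*1e3).round(1),"yaw long",np.degrees(np.arctan2(d[1],d[0])).round(2),"yaw short",np.degrees(np.arctan2(-e[0],e[1])).round(2),"widths",np.round([L(0,1),L(2,3),L(0,3),L(1,2)],1))
    return W
E
python3 - <<'E'
from h import *
t=cv2.imread("pics/top0.png"); g=cv2.cvtColor(t,cv2.COLOR_BGR2GRAY)
f=lambda c,ox:np.float32([(u/3.4+ox-.35,v/3.4+185-.35) for u,v in c])
C={"full":f([(104,50),(355,80),(295,418),(40,380)],145),"empty":f([(74,48),(327,55),(336,395),(71,390)],405)}
for k,c in C.items():
    print(k); tote("top",c)
    # edges by fitting lines: gradient maxima along normals of each side
    ctr=c.mean(0); lines=[]
    G=cv2.GaussianBlur(t,(0,0),.7).astype(float)
    for i in range(4):
        p,q=c[i],c[(i+1)%4]; n=np.array([(q-p)[1],-(q-p)[0]]); n/=np.linalg.norm(n); pts=[]
        for s in np.linspace(.1,.9,41):
            m=p+s*(q-p); o=np.arange(-3,3.01,.25)
            X=np.float32([m+n*k for k in o]); v=cv2.remap(G,X[:,0][None],X[:,1][None],1)[0]
            gr=np.abs(v[4:]-v[:-4]).sum(1); j=gr.argmax()
            if gr[j]>25: pts.append(X[j+2])
        pts=np.float32(pts); l=cv2.fitLine(pts,cv2.DIST_HUBER,0,.01,.01).ravel(); lines.append(l)
        print(i,len(pts),"off",round(float((l[2:]-p)@n),2))
    K=[]
    for i in range(4):
        a,b=lines[i-1],lines[i]; s=np.linalg.solve(np.array([a[:2],-b[:2]]).T,b[2:]-a[2:]); K.append(a[2:]+a[:2]*s[0])
    print(np.round(K,1).tolist()); tote("top",K)
# scene: project of tote rim both
E
```

```text
full
top ctr [536.8 256. ] yaw long -5.96 yaw short -5.77 widths [141.7 139.7 186.3 189.7]
0 41 off 0.88
1 41 off -1.75
2 32 off -0.7
3 25 off -2.5
[[178.0, 198.10000610351562], [247.39999389648438, 207.89999389648438], [229.8000030517578, 306.5], [159.0, 296.20001220703125]]
top ctr [538.1 255.2] yaw long -5.99 yaw short -6.29 widths [133.6 131.8 188.5 188.3]
empty
top ctr [ 558.9 -228.8] yaw long -0.3 yaw short 0.58 widths [140.6 142.1 191.1 189.5]
0 35 off -0.03Traceback (most recent call last):
  File "<stdin>", line 17, in <module>
cv2.error: OpenCV(4.12.0) /io/opencv/modules/imgproc/src/linefit.cpp:618: error: (-215:Assertion failed) npoints2 >= 0 || npoints3 >= 0 in function 'fitLine'
```

Sizes agree with the spec (140×190) to 1–2 mm using my picked corners:
- **Empty tote:** centre (559,-229), yaw about 0.1°.
- **Full tote:** centre (537,256), yaw about -5.9°.

The grip_left point is then about (569,-164). I'll pick with the tool x axis at -90°, so the later turn of about +174° stays inside the J6 range. First I move above the grip.

arm_command([
  {"delta_pos": [28, 24, 0], "dr": [0, 0, -1.2]},
  {"delta_pos": [28, 24, 0], "dr": [0, 0, -1.2]},
  {"delta_pos": [28, 24, 0], "dr": [0, 0, -1.2]},
  {"delta_pos": [28, 24, 0], "dr": [0, 0, -1.2]},
  {"delta_pos": [28, 24, 0], "dr": [0, 0, -1.2]},
  {"delta_pos": [28, 24, 0], "dr": [0, 0, -1.2]},
  {"delta_pos": [28, 24, 0], "dr": [0, 0, -1.2]},
  {"delta_pos": [28, 24, 0], "dr": [0, 0, -1.2]},
  {"delta_pos": [28, 24, 0], "dr": [0, 0, -1.2]},
  {"delta_pos": [28, 24, 0], "dr": [0, 0, -1.2]},
  {"delta_pos": [28, 24, -10], "dr": [0, 0, -1.2]},
  {"delta_pos": [28, 24, -10], "dr": [0, 0, -1.2]},
  {"delta_pos": [28, 24, -10], "dr": [0, 0, -1.2]},
  {"delta_pos": [28, 24, -10], "dr": [0, 0, -0.8]},
  {"delta_pos": [21, 27, -12], "dr": [0, 0, 0]},
  {"delta_pos": [0, 0, 0], "dr": [0, 0, 0]},
  {"delta_pos": [0, 0, 0], "dr": [0, 0, 0]},
], grip=1)

```text
time_s: 1.8
position: [0.5686, -0.164, 0.2007]
tool_rot: [[0.002, -1.0, -0.001], [-1.0, -0.002, 0.0], [-0.0, 0.001, -1.0]]
ft_force: [0.6, -0.1, 0.3]
grip_width: 0.0857
```

```bash
python3 - <<'E'
from h import *
im=env.get_image("scene"); im=cv2.resize(im[170:340,130:530],None,fx=2,fy=2,interpolation=cv2.INTER_CUBIC)
for x,y,a in((559,-229,.1),(537,256,-5.9)):
    c,s=np.cos(np.radians(a)),np.sin(np.radians(a))
    q=[((proj("scene",[(x+c*u-s*v)/1e3,(y+s*u+c*v)/1e3,.08])-[130,170]+.25)*2*16).astype(int) for u,v in((95,70),(95,-70),(-95,-70),(-95,70))]
    cv2.polylines(im,[np.array(q)],True,(0,255,0),1,cv2.LINE_AA,4)
cv2.imwrite("pics/s1.png",im)
E
```

```text
(no output)
```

View pics/s1.png

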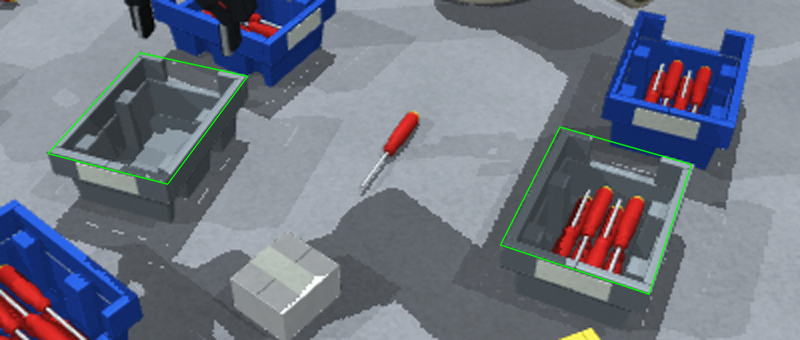

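The outlines from the top view match both rims in the scene view, and the cards face +x on both totes. I'll descend to TCP z≈73 mm and close.

arm_command([
  {"delta_pos": [0, 0, -25], "dr": [0, 0, 0]},
  {"delta_pos": [0, 0, -25], "dr": [0, 0, 0]},
  {"delta_pos": [0, 0, -25], "dr": [0, 0, 0]},
  {"delta_pos": [0, 0, -20], "dr": [0, 0, 0]},
  {"delta_pos": [0, 0, -15], "dr": [0, 0, 0]},
  {"delta_pos": [0, 0, -10], "dr": [0, 0, 0]},
  {"delta_pos": [0, 0, -7], "dr": [0, 0, 0]},
  {"delta_pos": [0, 0, 0], "dr": [0, 0, 0]},
  {"delta_pos": [0, 0, 0], "dr": [0, 0, 0]},
])

```text
time_s: 2.75
position: [0.5688, -0.1649, 0.075]
tool_rot: [[0.0, -1.0, 0.001], [-1.0, -0.0, -0.001], [0.001, -0.001, -1.0]]
ft_force: [0.6, -0.2, 0.6]
grip_width: 0.0851
```

arm_command([
  {"delta_pos": [0, 0, 0], "dr": [0, 0, 0]},
  {"delta_pos": [0, 0, 0], "dr": [0, 0, 0]},
  {"delta_pos": [0, 0, 0], "dr": [0, 0, 0]},
  {"delta_pos": [0, 0, 0], "dr": [0, 0, 0]},
  {"delta_pos": [0, 0, 0], "dr": [0, 0, 0]},
  {"delta_pos": [0, 0, 0], "dr": [0, 0, 0]},
  {"delta_pos": [0, 0, 0], "dr": [0, 0, 0]},
  {"delta_pos": [0, 0, 0], "dr": [0, 0, 0]},
  {"delta_pos": [0, 0, 0], "dr": [0, 0, 0]},
  {"delta_pos": [0, 0, 0], "dr": [0, 0, 0]},
], grip=0, squeeze=60)

```text
time_s: 3.75
position: [0.5687, -0.1646, 0.0746]
tool_rot: [[0.001, -1.0, 0.001], [-1.0, -0.001, -0.0], [0.0, -0.001, -1.0]]
ft_force: [-0.0, -0.1, 4.4]
grip_width: 0.0096
```

The width is 9.6 mm, so the fingers have the wall. Lift.

arm_command([
  {"delta_pos": [0, 0, 5], "dr": [0, 0, 0]},
  {"delta_pos": [0, 0, 5], "dr": [0, 0, 0]},
  {"delta_pos": [0, 0, 10], "dr": [0, 0, 0]},
  {"delta_pos": [0, 0, 15], "dr": [0, 0, 0]},
  {"delta_pos": [0, 0, 20], "dr": [0, 0, 0]},
  {"delta_pos": [0, 0, 20], "dr": [0, 0, 0]},
  {"delta_pos": [0, 0, 20], "dr": [0, 0, 0]},
  {"delta_pos": [0, 0, 20], "dr": [0, 0, 0]},
  {"delta_pos": [0, 0, 20], "dr": [0, 0, 0]},
  {"delta_pos": [0, 0, 20], "dr": [0, 0, 0]},
  {"delta_pos": [0, 0, 15], "dr": [0, 0, 0]},
  {"delta_pos": [0, 0, 5], "dr": [0, 0, 0]},
  {"delta_pos": [0, 0, 0], "dr": [0, 0, 0]},
  {"delta_pos": [0, 0, 0], "dr": [0, 0, 0]},
])

```text
time_s: 5.15
position: [0.5683, -0.1643, 0.2485]
tool_rot: [[0.001, -1.0, -0.001], [-1.0, -0.001, 0.001], [-0.001, 0.001, -1.0]]
ft_force: [0.3, 1.0, -3.5]
grip_width: 0.0086
```

```bash
python3 - <<'E'
from h import *
a=env.get_image("scene")[40:290,90:390]; b=env.get_image("top")[150:400,340:640]
cv2.imwrite("pics/l1.png",cv2.resize(np.hstack([a,b]),None,fx=1.33,fy=1.33,interpolation=cv2.INTER_CUBIC))
s=env.observe();print(s["position"],s["ft_force"],s["wrist_torque"],s["grip_width"],s["q"])
E
```

```text
[ 0.56830798 -0.16435313  0.24835024] [ 0.10130006  0.86186071 -3.25619665] [0.18639233 0.01933504 0.01697392] 0.009035157057116478 [-2.75865302e+01  2.62723009e+01  6.78361191e+01  1.99844036e-03
  8.60014442e+01  6.23813000e+01]
```

View pics/l1.png

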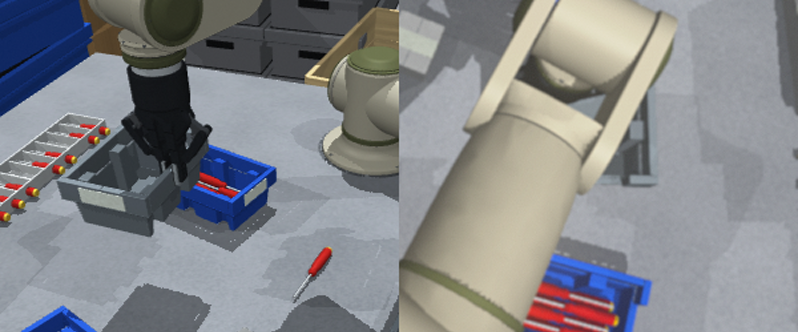

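The tote is held, wrist weight is about 3 N, and it looks near level. I'll carry it with a +174° turn, swinging away from the robot.

arm_command([
  {"delta_pos": [0, 8, 0], "dr": [0, 0, 3]},
  {"delta_pos": [-2, 14, 0], "dr": [0, 0, 5]},
  {"delta_pos": [-2, 14, 0], "dr": [0, 0, 7]},
  {"delta_pos": [-2, 14, 0], "dr": [0, 0, 7]},
  {"delta_pos": [-2, 14, 0], "dr": [0, 0, 7]},
  {"delta_pos": [-2, 14, 0], "dr": [0, 0, 7]},
  {"delta_pos": [-2, 14, 0], "dr": [0, 0, 7]},
  {"delta_pos": [-2, 14, 0], "dr": [0, 0, 7]},
  {"delta_pos": [-2, 14, 0], "dr": [0, 0, 7]},
  {"delta_pos": [-2, 14, 0], "dr": [0, 0, 7]},
  {"delta_pos": [-2, 14, 0], "dr": [0, 0, 7]},
  {"delta_pos": [-2, 14, 0], "dr": [0, 0, 7]},
  {"delta_pos": [-2, 14, 0], "dr": [0, 0, 7]},
  {"delta_pos": [-2, 14, 0], "dr": [0, 0, 7]},
  {"delta_pos": [-2, 14, 0], "dr": [0, 0, 7]},
  {"delta_pos": [-2, 14, 0], "dr": [0, 0, 7]},
  {"delta_pos": [-2, 14, 0], "dr": [0, 0, 7]},
  {"delta_pos": [-2, 14, 0], "dr": [0, 0, 7]},
])

```text
time_s: 7.05
position: [0.5342, 0.082, 0.2487]
tool_rot: [[0.863, 0.505, -0.002], [0.505, -0.863, -0.0], [-0.001, -0.001, -1.0]]
ft_force: [-0.4, -0.3, -2.8]
grip_width: 0.0091
```

arm_command([
  {"delta_pos": [-2, 14, 0], "dr": [0, 0, 7]},
  {"delta_pos": [-2, 14, 0], "dr": [0, 0, 7]},
  {"delta_pos": [-2, 14, 0], "dr": [0, 0, 7]},
  {"delta_pos": [-2, 14, 0], "dr": [0, 0, 7]},
  {"delta_pos": [-2, 14, 0], "dr": [0, 0, 7]},
  {"delta_pos": [-2, 14, 0], "dr": [0, 0, 7]},
  {"delta_pos": [-1, 12, 0], "dr": [0, 0, 5]},
  {"delta_pos": [0, 8, 0], "dr": [0, 0, 4]},
  {"delta_pos": [0, 6, 0], "dr": [0, 0, 2]},
  {"delta_pos": [0, 0, 0], "dr": [0, 0, 1]},
  {"delta_pos": [0, 0, 0], "dr": [0, 0, 0]},
  {"delta_pos": [0, 0, 0], "dr": [0, 0, 0]},
  {"delta_pos": [0, 0, 0], "dr": [0, 0, 0]},
])

```text
time_s: 8.35
position: [0.5217, 0.1911, 0.2493]
tool_rot: [[0.105, 0.994, 0.0], [0.994, -0.105, -0.0], [-0.0, 0.0, -1.0]]
ft_force: [-0.0, 0.8, -2.3]
grip_width: 0.0092
```

```bash
python3 - <<'E'
from h import *
s=env.observe();print(s["position"],s["ft_force"],s["wrist_torque"],s["grip_width"],s["tool_rot"].round(4).tolist() if hasattr(s["tool_rot"],"round") else s["tool_rot"])
a=env.get_image("scene"); cv2.imwrite("pics/scene2.png",a); b=env.get_image("top"); cv2.imwrite("pics/top2.png",b)
A=cv2.resize(a[150:350,330:530],None,fx=2,fy=2,interpolation=cv2.INTER_CUBIC); B=cv2.resize(b[150:350,110:310],None,fx=2,fy=2,interpolation=cv2.INTER_CUBIC)
cv2.imwrite("pics/h2.png",np.hstack([A,B]))
E
```

```text
[0.52165158 0.191109   0.24932851] [-0.00300118  0.83044731 -2.33507211] [-0.22906227 -0.00129785  0.0331188 ] 0.009153675425085713 [[0.1051, 0.9945, 0.0], [0.9945, -0.1051, -0.0001], [-0.0001, 0.0, -1.0]]
```

View pics/h2.png

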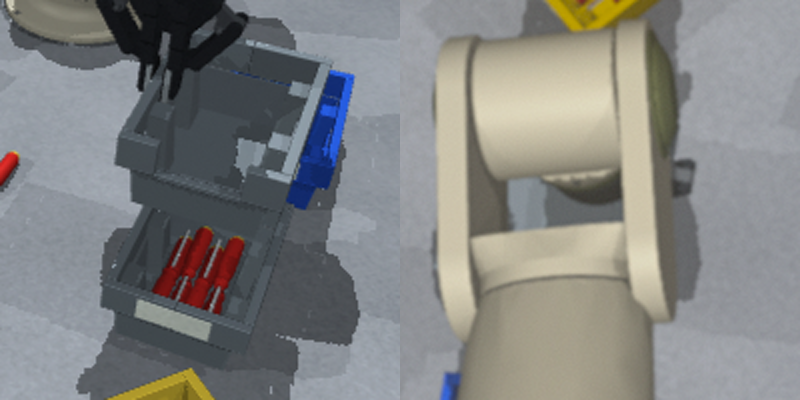

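The tote is above the full one with its dip now at +x. I'll overlay the level rim predicted from the TCP to check tilt and grip slip.

```bash
cat >> h.py <<'E'
def rect(n,im,ctr,yaw,z,col,off,f,tilt=0,hx=95,hy=70):
    c,s=np.cos(np.radians(yaw)),np.sin(np.radians(yaw))
    q=[]
    for u,v in((hx,hy),(hx,-hy),(-hx,-hy),(-hx,hy)):
        zz=z+np.tan(np.radians(tilt))*(v-65)
        q.append(((proj(n,np.array([ctr[0]+c*u-s*v,ctr[1]+s*u+c*v,zz])/1e3)-off+.5-.5/f)*f*16).astype(int))
    cv2.polylines(im,[np.array(q)],True,col,1,cv2.LINE_AA,4)
E
python3 - <<'E'
from h import *
s=env.observe(); p=np.array(s["position"])*1e3; R=np.array(s["tool_rot"])
yaw=np.degrees(np.arctan2(R[1,0],R[0,0]))+90; r=np.radians(yaw)
o=p[:2]-np.array([[np.cos(r),-np.sin(r)],[np.sin(r),np.cos(r)]])@[9.7,65]; print(o,yaw)
a=cv2.imread("pics/scene2.png"); f=4; off=np.array([370,165]); A=cv2.resize(a[165:315,370:520],None,fx=f,fy=f,interpolation=cv2.INTER_CUBIC)
rect("scene",A,o,yaw,p[2]+5.4,(0,255,0),off,f)
rect("scene",A,o,yaw,p[2]+5.4,(0,0,255),off,f,tilt=2)
rect("scene",A,(537,256),-5.9,80,(0,255,255),off,f)
cv2.imwrite("pics/h3.png",A)
E
```

```text
[538.0794726  254.83768555] 173.98739719012207
```

View pics/h3.png

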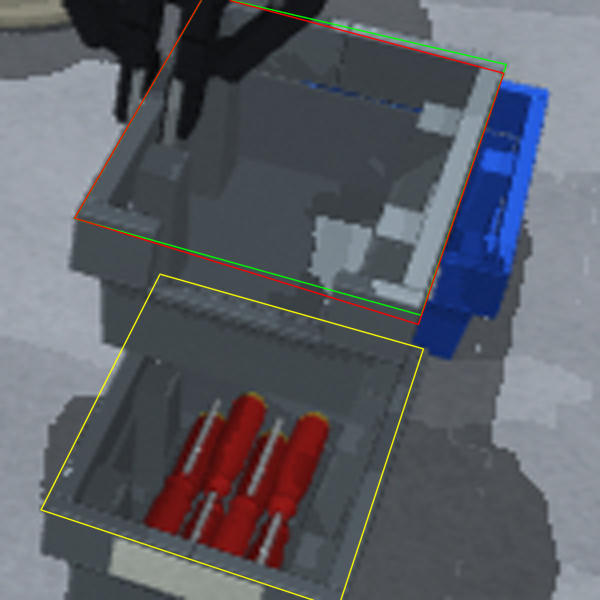

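It is level within about 1–2°, and the origin is (538.1,254.8) against a target of (537,256). I'll trim by (-1,+1) and lower to just above the full tote's rim.

arm_command([
  {"delta_pos": [-1, 1, -5], "dr": [0, 0, 0]},
  {"delta_pos": [0, 0, -12], "dr": [0, 0, 0]},
  {"delta_pos": [0, 0, -15], "dr": [0, 0, 0]},
  {"delta_pos": [0, 0, -15], "dr": [0, 0, 0]},
  {"delta_pos": [0, 0, -15], "dr": [0, 0, 0]},
  {"delta_pos": [0, 0, -12], "dr": [0, 0, 0]},
  {"delta_pos": [0, 0, -10], "dr": [0, 0, 0]},
  {"delta_pos": [0, 0, -5], "dr": [0, 0, 0]},
  {"delta_pos": [0, 0, -2], "dr": [0, 0, 0]},
  {"delta_pos": [0, 0, 0], "dr": [0, 0, 0]},
  {"delta_pos": [0, 0, 0], "dr": [0, 0, 0]},
  {"delta_pos": [0, 0, 0], "dr": [0, 0, 0]},
])

```text
time_s: 9.65
position: [0.5208, 0.1925, 0.1588]
tool_rot: [[0.104, 0.995, 0.001], [0.995, -0.104, 0.0], [0.0, 0.001, -1.0]]
ft_force: [0.4, -0.6, -2.7]
grip_width: 0.009
```

```bash
python3 - <<'E'
from h import *
s=env.observe();print(s["position"],s["ft_force"],s["wrist_torque"],s["grip_width"])
a=env.get_image("scene"); cv2.imwrite("pics/scene3.png",a)
f=4;A=cv2.resize(a[190:340,370:520],None,fx=f,fy=f,interpolation=cv2.INTER_CUBIC)
p=np.array(s["position"])*1e3; off=np.array([370,190])
rect("scene",A,(537,256),-5.9,80,(0,255,255),off,f)
rect("scene",A,(537,256),174.1,p[2]+5.4,(0,255,0),off,f)
rect("scene",A,(537,256),174.1,p[2]-74.6,(0,0,255),off,f,hx=79.5,hy=54.5)
cv2.imwrite("pics/h4.png",A)
E
```

```text
[0.52076531 0.19250727 0.15880292] [ 0.41793958 -0.57949727 -2.71385838] [-0.20061565  0.03199467 -0.00931967] 0.008971192258367419
```

View pics/h4.png

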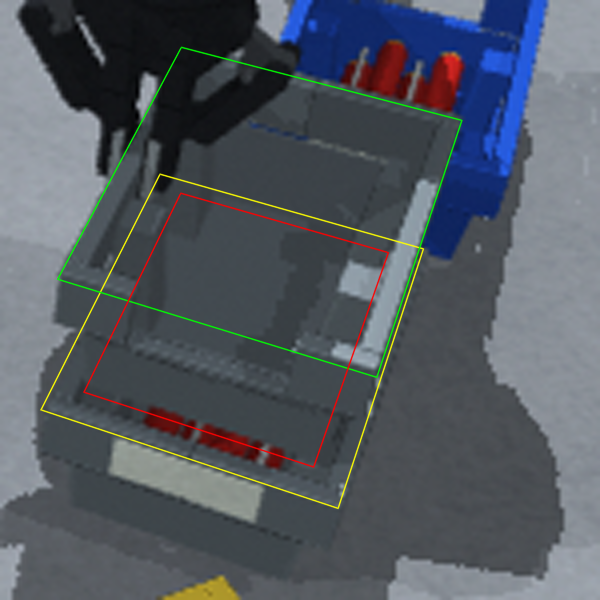

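The outlines line up and the full tote hasn't moved. I'll lower slowly and watch the force.

arm_command([
  {"delta_pos": [0, 0, -2], "dr": [0, 0, 0]},
  {"delta_pos": [0, 0, -2], "dr": [0, 0, 0]},
  {"delta_pos": [0, 0, -2], "dr": [0, 0, 0]},
  {"delta_pos": [0, 0, -2], "dr": [0, 0, 0]},
  {"delta_pos": [0, 0, -2], "dr": [0, 0, 0]},
  {"delta_pos": [0, 0, -2], "dr": [0, 0, 0]},
  {"delta_pos": [0, 0, -1], "dr": [0, 0, 0]},
  {"delta_pos": [0, 0, 0], "dr": [0, 0, 0]},
  {"delta_pos": [0, 0, 0], "dr": [0, 0, 0]},
])

```text
time_s: 10.6
position: [0.5206, 0.1925, 0.1454]
tool_rot: [[0.104, 0.995, 0.0], [0.995, -0.104, 0.0], [0.0, 0.0, -1.0]]
ft_force: [0.1, -0.4, -2.5]
grip_width: 0.009
```

No contact yet, with about 5 mm to go.

arm_command([
  {"delta_pos": [0, 0, -1], "dr": [0, 0, 0]},
  {"delta_pos": [0, 0, -1], "dr": [0, 0, 0]},
  {"delta_pos": [0, 0, 0], "dr": [0, 0, 0]},
  {"delta_pos": [0, 0, 0], "dr": [0, 0, 0]},
])

```text
time_s: 11.0
position: [0.5206, 0.1925, 0.1433]
tool_rot: [[0.104, 0.995, -0.0], [0.995, -0.104, -0.0], [-0.0, -0.0, -1.0]]
ft_force: [-0.5, -0.3, -2.3]
grip_width: 0.0088
```

arm_command([
  {"delta_pos": [0, 0, -1], "dr": [0, 0, 0]},
  {"delta_pos": [0, 0, -0.5], "dr": [0, 0, 0]},
  {"delta_pos": [0, 0, 0], "dr": [0, 0, 0]},
  {"delta_pos": [0, 0, 0], "dr": [0, 0, 0]},
])

```text
time_s: 11.4
position: [0.5206, 0.1925, 0.1418]
tool_rot: [[0.104, 0.995, 0.0], [0.995, -0.104, 0.0], [0.0, 0.0, -1.0]]
ft_force: [-0.2, -0.8, -2.7]
grip_width: 0.0092
```

arm_command([
  {"delta_pos": [0, 0, -0.5], "dr": [0, 0, 0]},
  {"delta_pos": [0, 0, -0.5], "dr": [0, 0, 0]},
  {"delta_pos": [0, 0, 0], "dr": [0, 0, 0]},
  {"delta_pos": [0, 0, 0], "dr": [0, 0, 0]},
])

```text
time_s: 11.8
position: [0.5206, 0.1925, 0.1408]
tool_rot: [[0.104, 0.995, 0.0], [0.995, -0.104, -0.0], [-0.0, 0.0, -1.0]]
ft_force: [0.1, 0.1, -3.3]
grip_width: 0.009
```

arm_command([
  {"delta_pos": [0, 0, -0.5], "dr": [0, 0, 0]},
  {"delta_pos": [0, 0, 0], "dr": [0, 0, 0]},
  {"delta_pos": [0, 0, 0], "dr": [0, 0, 0]},
])

```text
time_s: 12.1
position: [0.5206, 0.1925, 0.1406]
tool_rot: [[0.104, 0.995, 0.0], [0.995, -0.104, 0.0], [0.0, 0.0, -1.0]]
ft_force: [-1.4, -0.7, 1.4]
grip_width: 0.0089
```

arm_command([
  {"delta_pos": [0, 0, -0.5], "dr": [0, 0, 0]},
  {"delta_pos": [0, 0, 0], "dr": [0, 0, 0]},
  {"delta_pos": [0, 0, 0], "dr": [0, 0, 0]},
])

```text
time_s: 12.4
position: [0.5206, 0.1925, 0.1406]
tool_rot: [[0.104, 0.995, 0.001], [0.995, -0.104, 0.0], [0.0, 0.001, -1.0]]
ft_force: [-3.4, -1.1, 6.6]
grip_width: 0.0093
```

Contact came at TCP z=140.6, exactly the expected saddle height, with about 9 N down. Now I release, pause, then lift straight up.

arm_command([
  {"delta_pos": [0, 0, 0], "dr": [0, 0, 0]},
  {"delta_pos": [0, 0, 0], "dr": [0, 0, 0]},
  {"delta_pos": [0, 0, 0], "dr": [0, 0, 0]},
  {"delta_pos": [0, 0, 0], "dr": [0, 0, 0]},
  {"delta_pos": [0, 0, 0], "dr": [0, 0, 0]},
  {"delta_pos": [0, 0, 0], "dr": [0, 0, 0]},
], grip=0.5)

```text
time_s: 13.0
position: [0.5206, 0.1925, 0.1398]
tool_rot: [[0.104, 0.995, -0.0], [0.995, -0.104, 0.0], [0.0, -0.0, -1.0]]
ft_force: [0.1, -0.3, -0.1]
grip_width: 0.0426
```

arm_command([
  {"delta_pos": [0, 0, 3], "dr": [0, 0, 0]},
  {"delta_pos": [0, 0, 7], "dr": [0, 0, 0]},
  {"delta_pos": [0, 0, 10], "dr": [0, 0, 0]},
  {"delta_pos": [0, 0, 15], "dr": [0, 0, 0]},
  {"delta_pos": [0, 0, 20], "dr": [0, 0, 0]},
  {"delta_pos": [0, 0, 25], "dr": [0, 0, 0]},
  {"delta_pos": [0, 0, 25], "dr": [0, 0, 0]},
  {"delta_pos": [0, -35, 10], "dr": [0, 0, 0]},
  {"delta_pos": [0, -40, 5], "dr": [0, 0, 0]},
  {"delta_pos": [0, -40, 0], "dr": [0, 0, 0]},
  {"delta_pos": [0, -40, 0], "dr": [0, 0, 0]},
  {"delta_pos": [0, -40, 0], "dr": [0, 0, 0]},
  {"delta_pos": [0, -40, 0], "dr": [0, 0, 0]},
  {"delta_pos": [0, -40, 0], "dr": [0, 0, 0]},
  {"delta_pos": [0, -30, 0], "dr": [0, 0, 0]},
  {"delta_pos": [0, 0, 0], "dr": [0, 0, 0]},
  {"delta_pos": [0, 0, 0], "dr": [0, 0, 0]},
])

```text
time_s: 14.7
position: [0.5205, -0.1126, 0.2604]
tool_rot: [[0.105, 0.994, 0.001], [0.994, -0.105, 0.0], [0.0, 0.001, -1.0]]
ft_force: [0.6, 0.3, 0.3]
grip_width: 0.0424
```

```bash
python3 - <<'E'
from h import *
f=3; out=[]
for n,off in(("scene",np.array([360,180])),("top",np.array([135,160]))):
    a=env.get_image(n); cv2.imwrite(f"pics/{n}4.png",a)
    A=cv2.resize(a[off[1]:off[1]+170,off[0]:off[0]+130],None,fx=f,fy=f,interpolation=cv2.INTER_CUBIC)
    rect(n,A,(537,256),-5.9,80,(0,255,255),off,f); rect(n,A,(537,256),174.1,146,(0,255,0),off,f); out.append(A)
cv2.imwrite("pics/h5.png",np.hstack(out)); s=env.observe(); print(s["position"],s["ft_force"])
a,b=cv2.imread("pics/top0.png"),cv2.imread("pics/top4.png")
E
```

```text
[ 0.52055065 -0.11154852  0.26032693] [ 0.28438162  0.28961199 -0.3448373 ]
```

View pics/h5.png

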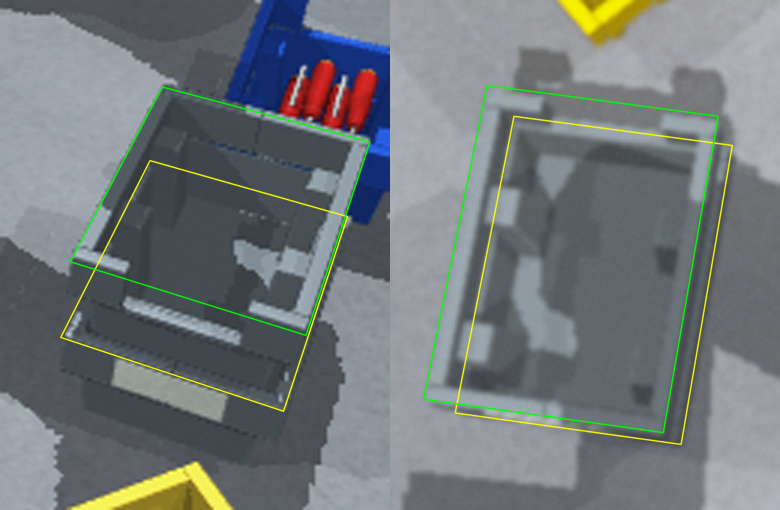

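The rim sits on the predicted level outline at z=146 in both views, and the upper dip is at +x while the lower card is at +x. The arm is clear, so I'll let it settle and hand in.

```bash
python3 - <<'E'
from h import *
print(env.close_job(), env.observe()["time_s"])
E
```

```text
the job is handed in; nothing more can be done
the job is handed in; nothing more can be done
```

The empty tote now stands on the full grey tote's saddles, turned end for end, and the job is handed in at about 15 s of the 51 s allowed. I gripped it by its left rim, carried it over with a 174° turn, lowered it in steps of 2 mm down to 0.5 mm, and released it under about 9 N of contact.

**Last checks:**
- **Height:** contact came at TCP z = 140.6 mm, exactly where the saddles should be.
- **Level and orientation:** after release, both views show the rim on the level outline predicted at 146 mm, with the two dips at opposite ends.
- **Full tote:** its rim still matches the outline measured at the start.
- **Arm:** it backed off and reads no load.

**Small disagreements:** the upper tote's front edge looks 2–3 mm inside the predicted outline, which is within the 5 mm of play. In the hover picture one free corner was about 3–4 mm off the level prediction, but this was not seen after seating.

I did not measure the screwdriver and carton again at the end. The path passed well above them.

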